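# Load the paint-jar flow lane

## Robot

A 7-joint arm with a two-finger parallel gripper is mounted at the origin on a cart in front of the work surface, level with it; the furniture and walls round the work are solid. World frame = base frame: x ahead of the robot, y to its left, z up, the work surface at z = 0. Lengths are in m, angles in rad, forces in N, time in s.
With the tool pointing down it reaches from about 0.425 to 0.875 m from the base axis. Payload 4.7 kg.
Tool frame: the origin (TCP) lies at the very end of the fingers, on their centre line; the grasp point (between the pads) lies 19 mm behind it; z points along the fingers, y is the line along which they close (so a half turn about z gives the same grasp; the last joint's range is limited). The gripper opens to 87 mm and grips with 3 to 60 N. Pads are 19 mm wide; open, the fingers measure 117 mm over their backs; the gripper's body (75 mm by 190 mm) begins 51 mm behind the grasp point.
Start: joints at [-1.186, 0.321, -0.07, 1.45, 0.023, 1.371, -0.057], TCP at [0.236, 0.606, 0.223] pointing down, gripper open.
Joint ranges: [-2.86, 2.86], [-0.3, 2.09], [-1.38, 1.24], [0.06, 2.45], [-1.56, 4.7], [0.09, 2.05], [-2.69, 2.69]. Speed limits (rad/s): [2.57, 2.57, 3.14, 3.14, 3.14, 3.14, 3.14].

## Interface

Orientations are given as a rotation vector (axis times angle).
In Python, from bench import ctrl gives the robot as it stands.
- The arm moves only by the shell command python3 -m jog 'ROWS' [FORCE]. ROWS is JSON, a list that holds one entry, the list of rows, each a list of 7 numbers: the shift along the tool's x, y, z in mm, then the turn, a rotation vector about the tool's x, y, z in degrees, then the finger opening in mm, from 0 to 87. A call has 1 to 10 rows; each row is the pose to reach, as a shift and turn from the pose commanded when the call began, along the tool's axes at that moment; what a row does not reach only later rows make up. A row lasts 1/10 s, in which the tool goes at most 50 mm and 8.59 degrees, less where a joint would pass 70% of its speed; a pose out of reach is approached as far as the arm can. A call with a gripper value outside its range is refused whole. The fingers move at their own pace and stop on an object; FORCE is the grip in N (left out, the last holds). Time passes only in rows, so rows that repeat a pose let the fingers close. It gives the time, the measured TCP pose, the force, the opening and the grip force at its end, in the units of the state.
- ctrl.get_state(): the state, without advancing time (a new reading comes with each control period).
- ctrl.get_image(name): name is "scene" or "top"; returns a dict with "image" (420x560x3 uint8, red, green, blue), "depth" (420x560 float32, m along the optical axis (not along the pixel's ray), 0 where there is no reading), "fov_y" (degrees; the focal length in pixels is half the picture's height over the tangent of half this angle, whatever the lens; pixels are square), "cx", "cy" (the principal point, pixels), "rvec" (rotation vector, rad) and "tvec" (3), from world to camera coordinates, as OpenCV has them. Camera axes: x right, y down, z forward; pixel columns grow to the right and rows downward; lengths in m; the calibration is good to about 2 mm. A picture is of the moment at which its call begins.
- ctrl.close_job(): hands the job in; it is judged then, once.
The state is a dict: "time": time; "joint_positions": joint angles; "qd": joint speeds; "joint_torque": joint torques, N m; "position": TCP position; "tool_rot": TCP orientation; "ft_force": force on the tool from outside, world axes, zero at the start; "torque": the same for the moment, N m; "grip_width": opening from 0.0 (shut) to 1.0 (fully open); "grip_force": force on a finger pad.
Only numpy, scipy, OpenCV 4.12 (cv2) and the standard library are available. Lean on these libraries where they do the work, as an engineer would, in place of code of your own. Each camera call takes 0.05 s, during which the arm holds its last target. There are 200 camera calls.

## Task

Load the sloped jar lane on the desk: set the red-capped paint jar upright into the high, far end of the lane and let it slide down to the stop by itself; once it rests there, do the same with the blue-capped jar, so that it slides down and stands right behind the red one. Leave the yellow-capped jar where it is.

Things in the scene. Friction and masses are not known exactly. Their poses are not given: they have to be found in the camera images.
- jar_red: paint jar with a red screw cap, 35 mm in diameter, 49 mm high (the cap is the top 15 mm, as wide as the jar), about 45 g, standing upright and loose on the desk; origin: centre of its underside, z axis up through the cap
- jar_blue: paint jar with a blue screw cap, 35 mm in diameter, 49 mm high (the cap is the top 15 mm, as wide as the jar), about 45 g, standing upright and loose on the desk; origin: centre of its underside, z axis up through the cap
- jar_yellow: paint jar with a yellow screw cap, 35 mm in diameter, 49 mm high (the cap is the top 15 mm, as wide as the jar), about 45 g, standing upright and loose on the desk; origin: centre of its underside, z axis up through the cap. Not to be moved
- rack: the lane: fixed, slippery grey sheet-metal channel on a stand, open on top. Origin: on the desk, mid-length; x level along the lane, uphill (away from the robot within 0.3 rad), z up. Floor height is 20 mm at the stop's face (x = -95 mm; stop 28 mm high) and rises 16 degrees to 77 mm at x = +105 mm (high end). 58 mm wide inside, side walls 3 mm thick, 20 mm above the floor.
- load_spot (a point): where to set a jar's underside centre: on the lane floor's centre line near the high end, 60 mm uphill of the rack's origin, 65 mm above the desk; axes as the rack's. A gripper holding the cap and closing along y clears the walls. A jar let go upright here tips to the slope and slides to the stop: underside centre at x = -139 mm from here, the next about x = -105 mm.
Things that resemble listed ones, but are neither listed nor needed, are in the scene too. Leave any purple look-alike of the jar_blue alone.

How it is judged:
On the way, in this order (a step that is already met when the one before it is completed fails the run):
1. the red-capped jar is let go in the upper half of the lane (x of jar_red in the frame of load_spot between -0.07 and 0.04 m and y of jar_red in the frame of load_spot between -0.02 and 0.02 m and z of jar_red in the frame of load_spot between -0.03 and 0.04 m and contact force between the fingers and jar_red below 0.1 N).
2. the red-capped jar has slid down and rests upright against the stop (x of jar_red in the frame of load_spot between -0.15 and -0.126 m and y of jar_red in the frame of load_spot between -0.02 and 0.02 m and z of jar_red in the frame of load_spot between -0.052 and -0.028 m and angle between jar_red's own z axis and vertical below 0.5 rad and linear speed of jar_red below 0.03 m/s), for 0.2 s.
3. the blue-capped jar is let go in the upper half of the lane (x of jar_blue in the frame of load_spot between -0.07 and 0.04 m and y of jar_blue in the frame of load_spot between -0.02 and 0.02 m and z of jar_blue in the frame of load_spot between -0.03 and 0.04 m and contact force between the fingers and jar_blue below 0.1 N).
At the end, for the whole second after the job is handed in: The red-capped jar rests at the stop of the lane (within 12 mm along the lane), the blue-capped jar rests right behind it (not more than about 16 mm of gap), both standing on the lane floor, leaning no more than 0.5 rad from the vertical, and still (all of step 2 and x of jar_blue in the frame of load_spot between -0.118 and -0.088 m and y of jar_blue in the frame of load_spot between -0.02 and 0.02 m and z of jar_blue in the frame of load_spot between -0.045 and -0.015 m and angle between jar_blue's own z axis and vertical below 0.5 rad and linear speed of jar_blue below 0.03 m/s); the robot touches nothing.
It fails at once if the yellow-capped jar is moved by more than 30 mm (distance of jar_yellow from where it was at the start of the episode above 0.03 m).
It fails at once if the red-capped jar is dropped from a height (falls free faster than 1.3 m/s) (linear speed of jar_red above 1.3 m/s and contact force between the fingers and jar_red below 0.05 N).
It fails at once if the blue-capped jar is dropped from a height (falls free faster than 1.3 m/s) (linear speed of jar_blue above 1.3 m/s and contact force between the fingers and jar_blue below 0.05 N).
It also fails if it takes over 56 s, if anything falls off the work surface, if the arm or the gripper's body presses on something with over 40 N, if the wrist force passes 120 N, or if a joint passes its speed limit or range.

## Working session

There is one attempt and no reset: what is moved stays moved. The work goes in short steps, Python scripts to look and compute and a shell command to move; the robot and the scene stay as the last step left them, time stands still between calls to the robot, and variables do not carry over. Pictures are saved under pics/ and viewed, at most 10 in all, crops included, and the job is handed in when it is done.

```bash
mkdir -p pics; cat > h.py <<'E'
import numpy as np,cv2
from bench import ctrl
from scipy.spatial.transform import Rotation as R
def cloud(n):
    d=ctrl.get_image(n);im=np.asarray(d["image"]);z=np.asarray(d["depth"])
    f=im.shape[0]/2/np.tan(np.radians(d["fov_y"])/2)
    v,u=np.mgrid[:im.shape[0],:im.shape[1]]
    P=np.stack([(u-d["cx"])/f*z,(v-d["cy"])/f*z,z],-1)
    Rm=R.from_rotvec(np.ravel(d["rvec"])).as_matrix()
    W=(P-np.ravel(d["tvec"]))@Rm
    W[z==0]=np.nan
    return im,W
def save(n,im): cv2.imwrite(f"pics/{n}.png",cv2.cvtColor(im,cv2.COLOR_RGB2BGR))
E
python3 - <<'E'
from h import *
a,W=cloud("scene");b,V=cloud("top")
save("s0",a);save("t0",b);np.savez("c0.npz",a=a,W=W,b=b,V=V)
s=ctrl.get_state();print({k:np.round(s[k],3) for k in s})
print(R.from_rotvec(s["tool_rot"]).as_matrix().round(3))
E
```

```text
{'time': np.float64(0.1), 'joint_positions': array([-1.186,  0.322, -0.07 ,  1.452,  0.023,  1.371, -0.057]), 'qd': array([-0.002, -0.001, -0.   , -0.005,  0.   , -0.001,  0.   ]), 'joint_torque': array([-0.0000e+00, -4.9257e+01, -4.0600e-01, -3.1340e+01, -6.4000e-02,
        3.9000e-02,  0.0000e+00]), 'position': array([0.235, 0.605, 0.222]), 'tool_rot': array([-5.790e-01, -3.088e+00,  3.000e-03]), 'ft_force': array([0.07 , 0.04 , 0.114]), 'torque': array([ 0.035, -0.027,  0.002]), 'grip_force': np.float64(0.0), 'grip_width': np.float64(0.999)}
[[-0.932  0.362 -0.001]
 [ 0.362  0.932 -0.002]
 [-0.    -0.002 -1.   ]]
```

View pics/t0.png

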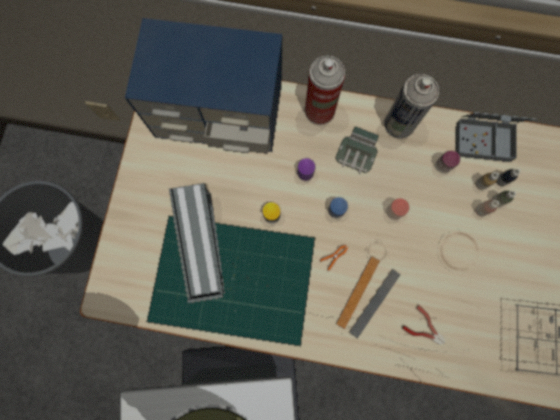

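View pics/s0.png

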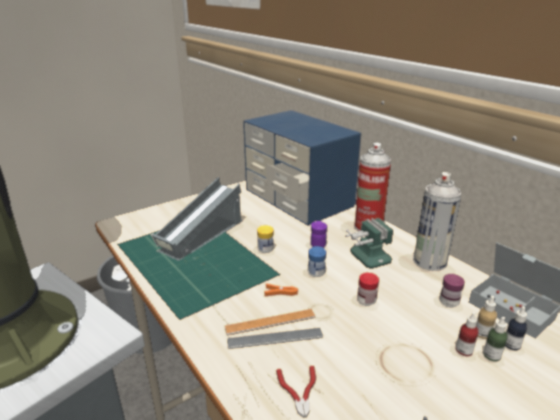

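The top view shows the red cap at about (400,207), blue (338,207), yellow (272,211) and purple (306,168). The lane runs from its high end at (190,185) to the stop at (205,298).

```bash
python3 - <<'E'
from h import *
D=np.load("c0.npz");b,V=D["b"],D["V"]
hsv=cv2.cvtColor(b,cv2.COLOR_RGB2HSV)
for n,(u,v) in dict(red=(400,207),blue=(338,207),yel=(272,211),pur=(306,168)).items():
    m=np.zeros(b.shape[:2],bool);m[v-16:v+17,u-16:u+17]=1
    m&=(V[...,2]>.043)&(V[...,2]<.055)
    p=V[m];c=cv2.minEnclosingCircle(p[:,:2].astype(np.float32));print(n,m.sum(),p.mean(0).round(4),np.round(c[0],4),round(c[1],4))
m=np.zeros(b.shape[:2],bool);m[175:310,165:230]=1
p=V[m&(V[...,2]>.012)&(V[...,2]<.12)]
r=cv2.minAreaRect(p[:,:2].astype(np.float32));print(r,cv2.boxPoints(r).round(4))
# tall stuff
c,h=np.array(r[0]),None
box=cv2.boxPoints(r)
a=R.from_euler('z',0)
e=[box[1]-box[0],box[2]-box[1]];e=max(e,key=np.linalg.norm);e=e/np.linalg.norm(e);e*=np.sign(e[0]);n=np.array([-e[1],e[0]])
print("dir",e,np.arctan2(e[1],e[0]))
q=np.c_[(p[:,:2]-c)@e,(p[:,:2]-c)@n,p[:,2]]
for x in np.arange(-.12,.12,.02):
    s=q[abs(q[:,0]-x)<.008]
    if len(s): 
        f=s[abs(s[:,1])<.02]; w=s[abs(s[:,1])>.027]
        print(round(x,2),"y",s[:,1].min().round(4),s[:,1].max().round(4),"floor",np.median(f[:,2]).round(4) if len(f) else 0,"wallmax",w[:,2].max().round(3) if len(w) else 0)
E
```

```text
red 268 [ 0.4479 -0.3917  0.0486] [ 0.4486 -0.3923] 0.0178
blue 258 [ 0.4598 -0.2756  0.0486] [ 0.4601 -0.2764] 0.0179
yel 259 [ 0.4601 -0.146   0.0487] [ 0.4606 -0.1459] 0.0178
pur 250 [ 0.5428 -0.2209  0.0486] [ 0.5438 -0.2218] 0.018
((0.40973496437072754, -0.0026859380304813385), (0.21257421374320984, 0.06626299023628235), 4.819035530090332) [[ 0.301   0.0214]
 [ 0.3066 -0.0446]
 [ 0.5184 -0.0268]
 [ 0.5129  0.0393]]
dir [0.99646497 0.08400892] 0.08410806
-0.1 y -0.0329 0.032 floor 0.0427 wallmax 0.048
-0.08 y -0.0331 0.0323 floor 0.0246 wallmax 0.05
-0.06 y -0.0327 0.0324 floor 0.0301 wallmax 0.057
-0.04 y -0.0323 0.0322 floor 0.0361 wallmax 0.063
-0.02 y -0.0326 0.0321 floor 0.0416 wallmax 0.069
0.0 y -0.0327 0.0322 floor 0.0475 wallmax 0.073
0.02 y -0.0327 0.0324 floor 0.0533 wallmax 0.079
0.04 y -0.0324 0.0324 floor 0.0593 wallmax 0.086
0.06 y -0.0326 0.0324 floor 0.0647 wallmax 0.092
0.08 y -0.0331 0.0325 floor 0.0706 wallmax 0.097
0.1 y -0.0325 0.0322 floor 0.0758 wallmax 0.1
```

```bash
cat >> h.py <<'E'
def go(x,y,z,ang=-85.2):
    "tool-frame shift (mm) and turn (deg) to put TCP at x,y,z, pointing down, tool y at ang (deg) in world"
    s=ctrl.get_state();M=R.from_rotvec(s["tool_rot"])
    a=np.radians(ang);Y=np.array([np.cos(a),np.sin(a),0]);Z=np.array([0,0,-1.]);T=R.from_matrix(np.c_[np.cross(Y,Z),Y,Z])
    print("t",round(float(s["time"]),2),"pos",np.round(s["position"],4),"shift",M.inv().apply(np.array([x,y,z])-s["position"]).__mul__(1000).round(1),"turn",np.degrees((M.inv()*T).as_rotvec()).round(1))
E
python3 - <<'E'
from h import *
D=np.load("c0.npz")
for K in("V","W"):
    V=D[K].reshape(-1,3);m=(V[:,2]>.13)&(V[:,0]>.2)&(V[:,0]<.9)&(abs(V[:,1])<.45)
    p=V[m]
    for y in np.arange(-.4,.45,.08):
        s=p[abs(p[:,1]-y)<.04]
        if len(s)>3: print(K,round(y,2),"xmin",s[:,0].min().round(3),"zmax",s[:,2].max().round(3))
go(.48,.33,.25,-10); go(.52,0.05,.25); go(.448,-.392,.12)
E
```

```text
V -0.4 xmin 0.603 zmax 0.337
V -0.32 xmin 0.651 zmax 0.316
V -0.24 xmin 0.646 zmax 0.314
V -0.16 xmin 0.592 zmax 0.275
V -0.08 xmin 0.593 zmax 0.256
V 0.0 xmin 0.618 zmax 0.23
V 0.08 xmin 0.627 zmax 0.194
V 0.16 xmin 0.854 zmax 0.167
V 0.24 xmin 0.875 zmax 0.146
W -0.4 xmin 0.602 zmax 0.47
W -0.32 xmin 0.65 zmax 0.467
W -0.24 xmin 0.643 zmax 0.464
W -0.16 xmin 0.593 zmax 0.461
W -0.08 xmin 0.594 zmax 0.459
W 0.0 xmin 0.618 zmax 0.456
W 0.08 xmin 0.628 zmax 0.453
W 0.16 xmin 0.817 zmax 0.451
W 0.24 xmin 0.839 zmax 0.448
W 0.32 xmin 0.862 zmax 0.445
W 0.4 xmin 0.882 zmax 0.443
t 0.1 pos [0.2354 0.6053 0.2216] shift [-327.7 -168.1  -28.1] turn [-0.1  0.1 78.8]
t 0.1 pos [0.2354 0.6053 0.2216] shift [-466.5 -414.5  -27.7] turn [-0.00e+00  1.00e-01  1.54e+02]
t 0.1 pos [0.2354 0.6053 0.2216] shift [-559.5 -852.4  103.1] turn [-0.00e+00  1.00e-01  1.54e+02]
```

```bash
python3 -m jog '[[[-33,-17,-3,0,0,8,87],[-66,-34,-6,0,0,16,87],[-99,-51,-9,0,0,24,87],[-132,-68,-12,0,0,32,87],[-165,-85,-15,0,0,40,87],[-198,-102,-18,0,0,48,87],[-231,-119,-21,0,0,56,87],[-264,-136,-24,0,0,64,87],[-297,-152,-27,0,0,72,87],[-328,-168,-28,0,0,79,87]]]' 20 | tail -c 700; python3 -c "
from h import *
go(.47,-.02,.25); go(.448,-.392,.12)"
```

```text
time: 1.1
position: [0.4814, 0.3289, 0.2506]
tool_rot: [2.417, 2.007, 0.0]
ft_force: [-0.5, 0.3, 0.4]
grip_width: 1.004
grip_force: 0.0
t 1.1 pos [0.4814 0.3289 0.2506] shift [-345.1   52.9    0.6] turn [ 0.  -0.  74.6]
t 1.1 pos [0.4814 0.3289 0.2506] shift [-714.8   99.5  130.6] turn [ 0.  -0.  74.6]
```

```bash
python3 -m jog '[[[-35,5,0,0,0,8,87],[-70,11,0,0,0,16,87],[-105,16,0,0,0,24,87],[-140,22,0,0,0,32,87],[-175,27,0,0,0,40,87],[-210,33,0,0,0,48,87],[-245,38,0,0,0,56,87],[-280,43,0,0,0,64,87],[-315,48,0,0,0,72,87],[-345,53,0,0,0,74.6,87]]]'; python3 -c "
from h import *
go(.448,-.392,.12)"
```

```text
time: 2.1
position: [0.4706, -0.0206, 0.2503]
tool_rot: [-3.139, -0.133, 0.0]
ft_force: [-0.1, -0.3, -0.4]
grip_width: 0.996
grip_force: 0.0
t 2.1 pos [ 0.4706 -0.0206  0.2503] shift [-54.  368.2 130.3] turn [-0.   0.   0.1]
```

```bash
python3 -m jog '[[[-6,46,16,0,0,0,87],[-12,92,32,0,0,0,87],[-18,138,48,0,0,0,87],[-24,184,64,0,0,0,87],[-30,230,80,0,0,0,87],[-36,276,96,0,0,0,87],[-45,322,112,0,0,0,87],[-54,368,130,0,0,0,87],[-54,368,130,0,0,0,87]]]'; python3 -c "
from h import *
go(.4484,-.392,.028)
a,W=cloud('top'); save('t1',a[120:320,280:480].repeat(3,0).repeat(3,1))"
```

```text
time: 3.0
position: [0.4443, -0.3968, 0.1173]
tool_rot: [3.136, 0.124, -0.013]
ft_force: [-1.3, -0.1, -0.2]
grip_width: 1.0
grip_force: 0.0
t 3.0 pos [ 0.4443 -0.3968  0.1173] shift [ 5.3 -4.7 89.3] turn [ 0.2  0.5 -0.3]
```

View pics/t1.png

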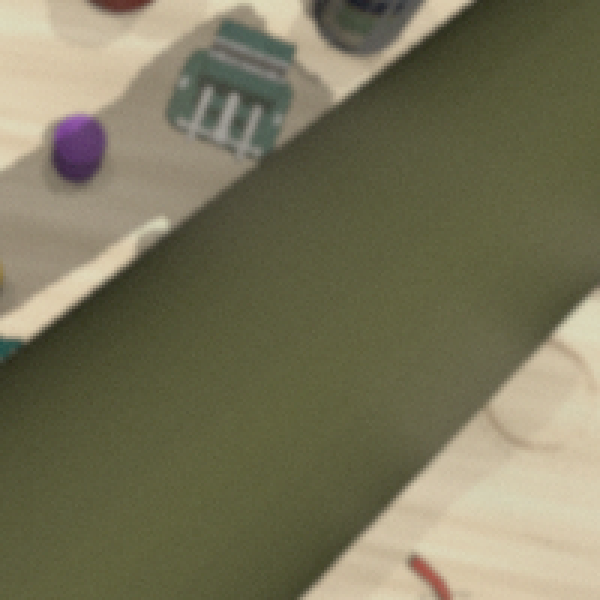

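The arm hides the red jar in this view, with only the purple cap at (78,147) of the crop still visible. I'll settle, recompute and descend.

```bash
python3 -m jog '[[[0,0,0,0,0,0,87],[0,0,0,0,0,0,87],[0,0,15,0,0,0,87],[0,0,30,0,0,0,87],[0,0,30,0,0,0,87],[0,0,30,0,0,0,87],[0,0,30,0,0,0,87]]]'; python3 -c "
from h import *
go(.4484,-.392,.028)"
```

```text
time: 3.75
position: [0.4507, -0.39, 0.0908]
tool_rot: [3.138, 0.141, 0.001]
ft_force: [1.5, -0.1, 1.1]
grip_width: 1.0
grip_force: 0.0
t 3.75 pos [ 0.4507 -0.39    0.0908] shift [-2.5  1.8 62.8] turn [ 0.  -0.   0.4]
```

```bash
python3 -m jog '[[[-1,1,12,0,0,0,87],[-2,1,25,0,0,0,87],[-2,1,38,0,0,0,87],[-2,1,50,0,0,0,87],[-2,1,62,0,0,0,87],[-2,1,62,0,0,0,87],[-2,1,62,0,0,0,87],[-2,1,62,0,0,0,87]]]'; python3 -c "
from h import *
go(.4484,-.392,.028)
a,W=cloud('scene'); save('s1',a[180:380,260:460].repeat(3,0).repeat(3,1))"
```

```text
time: 4.55
position: [0.4489, -0.3915, 0.029]
tool_rot: [3.138, 0.141, 0.001]
ft_force: [0.2, 0.1, 0.5]
grip_width: 1.001
grip_force: 0.0
t 4.55 pos [ 0.4489 -0.3915  0.029 ] shift [-0.5  0.4  1. ] turn [ 0.  -0.   0.3]
```

View pics/s1.png

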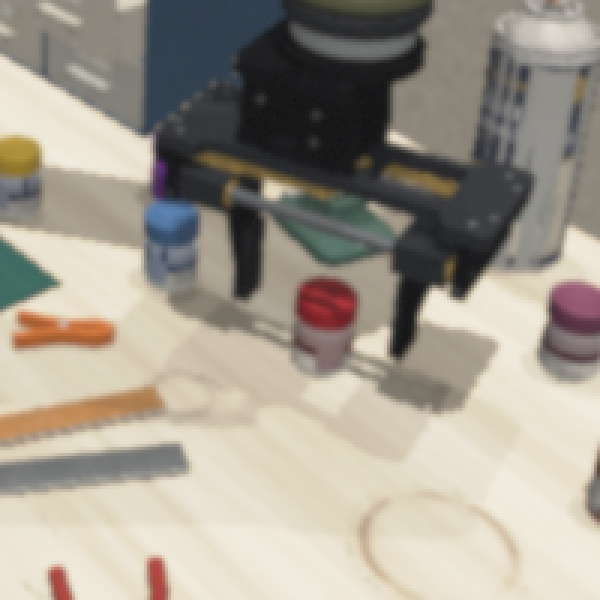

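The fingers at (245,290) and (400,350) stand either side of the red jar at (325,325), roughly centred. Closing now.

```bash
python3 -m jog '[[[0,0,0,0,0,0,30],[0,0,0,0,0,0,30],[0,0,0,0,0,0,30],[0,0,0,0,0,0,30],[0,0,0,0,0,0,30],[0,0,0,0,0,0,30],[0,0,0,0,0,0,30],[0,0,0,0,0,0,30]]]' 20; python3 -m jog '[[[0,0,-15,0,0,0,30],[0,0,-35,0,0,0,30],[0,0,-60,0,0,0,30],[0,0,-90,0,0,0,30],[0,0,-120,0,0,0,30],[0,0,-135,0,0,0,30],[0,0,-140,0,0,0,30],[0,0,-140,0,0,0,30]]]'; python3 -c "
from h import *
go(.4485,.0013,.165)"
```

```text
time: 5.4
position: [0.4486, -0.3912, 0.0286]
tool_rot: [3.138, 0.141, 0.0]
ft_force: [-0.1, 0.3, -0.8]
grip_width: 0.4
grip_force: 19.9
time: 6.2
position: [0.4487, -0.3909, 0.1687]
tool_rot: [-3.138, -0.142, -0.001]
ft_force: [-0.1, -0.2, -0.9]
grip_width: 0.399
grip_force: 19.9
t 6.2 pos [ 0.4487 -0.3909  0.1687] shift [  35.1 -390.7    3.8] turn [-0.  -0.   0.4]
```

```bash
python3 -m jog '[[[2,-25,0,0,0,0,30],[6,-68,0,0,0,0,30],[10,-112,0,0,0,0,30],[14,-156,1,0,0,0,30],[18,-200,2,0,0,0,30],[22,-245,3,0,0,0,30],[26,-290,4,0,0,0,30],[30,-335,4,0,0,0,30],[33,-370,4,0,0,0,30],[35,-391,4,0,0,0,30]]]'; python3 -m jog '[[[0,0,0,0,0,0,30],[0,0,0,0,0,0,30],[0,0,0,0,0,0,30],[0,0,0,0,0,0,30],[0,0,0,0,0,0,30]]]'; python3 -c "
from h import *
go(.4486,.0006,.0945)"
```

```text
time: 7.2
position: [0.4467, 0.0049, 0.163]
tool_rot: [-3.138, -0.148, 0.005]
ft_force: [0.5, -0.5, -0.5]
grip_width: 0.395
grip_force: 19.9
time: 7.7
position: [0.4483, 0.0006, 0.1645]
tool_rot: [-3.138, -0.138, 0.0]
ft_force: [0.4, -0.1, -0.8]
grip_width: 0.396
grip_force: 19.9
t 7.7 pos [0.4483 0.0006 0.1645] shift [ 0.4  0.  70. ] turn [-0.   0.   0.2]
```

```bash
python3 -m jog '[[[0,0,15,0,0,0,30],[0,0,30,0,0,0,30],[0,0,45,0,0,0,30],[0,0,57,0,0,0,30],[0,0,64,0,0,0,30],[0,0,66,0,0,0,30],[0,0,68,0,0,0,30],[0,0,70,0,0,0,30],[0,0,70,0,0,0,30],[0,0,70,0,0,0,30]]]'; python3 -c "
from h import *
go(.4486,.0006,.0945)
a,W=cloud('scene'); save('s2',a[120:300,120:340].repeat(3,0).repeat(3,1))"
```

```text
time: 8.7
position: [0.4486, 0.0016, 0.0949]
tool_rot: [-3.138, -0.141, -0.001]
ft_force: [-0.3, 0.6, -0.6]
grip_width: 0.396
grip_force: 19.9
t 8.7 pos [0.4486 0.0016 0.0949] shift [-0.1  1.   0.4] turn [-0.  -0.   0.4]
```

View pics/s2.png

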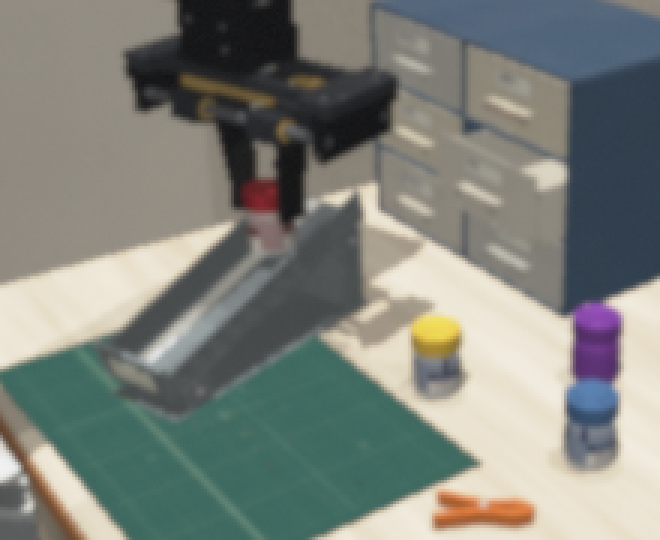

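The red jar is upright in the lane's upper half at (265,215), with its bottom just above the floor. Releasing.

```bash
python3 -m jog '[[[0,0,0,0,0,0,70],[0,0,0,0,0,0,70],[0,0,0,0,0,0,70],[0,0,0,0,0,0,70],[0,0,0,0,0,0,70],[0,0,0,0,0,0,70],[0,0,-20,0,0,0,70],[0,0,-50,0,0,0,87],[0,0,-70,0,0,0,87],[0,0,-70,0,0,0,87]]]'; python3 -c "
from h import *
a,W=cloud('scene'); save('s3',a[120:300,120:340].repeat(3,0).repeat(3,1))
go(.4603,-.276,.12)"
```

```text
time: 9.75
position: [0.4504, 0.0018, 0.1673]
tool_rot: [-3.137, -0.141, -0.009]
ft_force: [-0.2, 0.5, -0.4]
grip_width: 0.964
grip_force: 0.0
t 9.8 pos [0.4493 0.0017 0.1656] shift [-14.1 277.6  45.3] turn [-0.  -0.2  0.4]
```

View pics/s3.png

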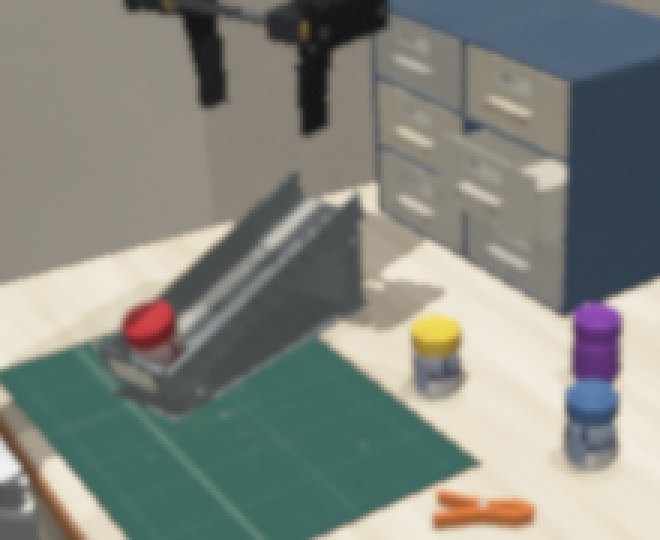

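The red jar stands at the stop at (150,330), and the other jars haven't moved. Now the blue jar.

```bash
python3 -m jog '[[[-2,30,0,0,0,0,87],[-4,72,5,0,0,0,87],[-6,115,13,0,0,0,87],[-8,160,22,0,0,0,87],[-10,205,30,0,0,0,87],[-12,245,38,0,0,0,87],[-14,270,45,0,0,0,87],[-14,278,45,0,0,0,87],[-14,278,45,0,0,0,87],[-14,278,45,0,0,0,87]]]'; python3 -m jog '[[[0,0,0,0,0,0,87],[0,0,0,0,0,0,87],[0,0,0,0,0,0,87]]]'; python3 -c "
from h import *
go(.4603,-.276,.028)"
```

```text
time: 10.8
position: [0.4595, -0.2751, 0.1191]
tool_rot: [-3.137, -0.143, 0.001]
ft_force: [-0.2, 0.7, 0.4]
grip_width: 1.0
grip_force: 0.0
time: 11.1
position: [0.4598, -0.2756, 0.1198]
tool_rot: [-3.138, -0.144, -0.001]
ft_force: [-0.6, -0.5, -0.5]
grip_width: 0.999
grip_force: 0.0
t 11.1 pos [ 0.4598 -0.2756  0.1198] shift [ 0.4  0.5 91.8] turn [-0.  -0.1  0.4]
```

```bash
python3 -m jog '[[[0,0,15,0,0,0,87],[0,0,32,0,0,0,87],[0,0,50,0,0,0,87],[0,0,67,0,0,0,87],[0,0,82,0,0,0,87],[0,0,91,0,0,0,87],[0,0,91,0,0,0,87],[0,0,91,0,0,0,87]]]'; python3 -m jog '[[[0,0,0,0,0,0,30],[0,0,0,0,0,0,30],[0,0,0,0,0,0,30],[0,0,0,0,0,0,30],[0,0,0,0,0,0,30],[0,0,0,0,0,0,30],[0,0,0,0,0,0,30],[0,0,0,0,0,0,30]]]' 20; python3 -m jog '[[[0,0,-15,0,0,0,30],[0,0,-35,0,0,0,30],[0,0,-60,0,0,0,30],[0,0,-90,0,0,0,30],[0,0,-120,0,0,0,30],[0,0,-135,0,0,0,30],[0,0,-140,0,0,0,30],[0,0,-140,0,0,0,30]]]'; python3 -c "
from h import *
go(.4486,.0006,.165)"
```

```text
time: 11.9
position: [0.4595, -0.2769, 0.0287]
tool_rot: [3.138, 0.141, 0.0]
ft_force: [0.1, 0.3, -0.7]
grip_width: 0.998
grip_force: 0.0
time: 12.7
position: [0.4593, -0.2766, 0.0286]
tool_rot: [-3.138, -0.141, -0.0]
ft_force: [-0.6, -0.1, -0.3]
grip_width: 0.395
grip_force: 20.0
time: 13.5
position: [0.4595, -0.2765, 0.1687]
tool_rot: [-3.138, -0.142, -0.001]
ft_force: [0.5, 0.7, -0.2]
grip_width: 0.399
grip_force: 20.0
t 13.5 pos [ 0.4595 -0.2765  0.1687] shift [  14.1 -276.9    3.8] turn [-0.  -0.   0.4]
```

```bash
python3 -m jog '[[[2,-25,0,0,0,0,30],[4,-60,0,0,0,0,30],[6,-95,0,0,0,0,30],[8,-130,1,0,0,0,30],[10,-165,2,0,0,0,30],[12,-200,3,0,0,0,30],[13,-235,4,0,0,0,30],[14,-262,4,0,0,0,30],[14,-277,4,0,0,0,30],[14,-277,4,0,0,0,30]]]'; python3 -m jog '[[[0,0,0,0,0,0,30],[0,0,0,0,0,0,30],[0,0,0,0,0,0,30],[0,0,0,0,0,0,30],[0,0,0,0,0,0,30]]]'; python3 -c "
from h import *
go(.4486,.0006,.0945)"
```

```text
time: 14.5
position: [0.447, 0.0027, 0.1629]
tool_rot: [3.138, 0.148, -0.005]
ft_force: [0.4, -0.5, 1.1]
grip_width: 0.392
grip_force: 20.0
time: 15.0
position: [0.4485, 0.0, 0.1646]
tool_rot: [-3.138, -0.14, -0.0]
ft_force: [-0.5, -0.5, -1.1]
grip_width: 0.397
grip_force: 20.0
t 15.0 pos [0.4485 0.     0.1646] shift [ 0.2 -0.6 70.1] turn [-0.  -0.   0.3]
```

```bash
python3 -m jog '[[[0,0,15,0,0,0,30],[0,0,30,0,0,0,30],[0,0,45,0,0,0,30],[0,0,57,0,0,0,30],[0,0,64,0,0,0,30],[0,0,66,0,0,0,30],[0,0,68,0,0,0,30],[0,0,70,0,0,0,30],[0,0,70,0,0,0,30],[0,0,70,0,0,0,30]]]';  python3 -m jog '[[[0,0,0,0,0,0,70],[0,0,0,0,0,0,70],[0,0,0,0,0,0,70],[0,0,0,0,0,0,70],[0,0,0,0,0,0,70],[0,0,0,0,0,0,70],[0,0,-20,0,0,0,70],[0,0,-50,0,0,0,87],[0,0,-80,0,0,0,87],[0,0,-100,0,0,0,87]]]'; python3 -m jog '[[[0,0,0,0,0,0,87],[0,0,0,0,0,0,87],[0,0,0,0,0,0,87],[0,0,0,0,0,0,87],[0,0,0,0,0,0,87]]]'; python3 - <<'E'
from h import *
a,W=cloud('scene'); save('s4',a[120:300,120:340].repeat(3,0).repeat(3,1))
e=np.array([.99646,.08401]);n=np.array([-e[1],e[0]]);c=np.array([.40973,-.00269])+.059*e
h=cv2.cvtColor(a,cv2.COLOR_RGB2HSV)
q=np.dstack([(W[...,:2]-c)@e,(W[...,:2]-c)@n,W[...,2]])
near=(abs(q[...,1])<.028)&(q[...,0]<.05)&(q[...,0]>-.18)&(q[...,2]>.03)&(h[...,1]>120)
for k,m in dict(red=(h[...,0]<8)|(h[...,0]>170),blue=(h[...,0]>95)&(h[...,0]<125)).items():
    s=q[near&m]; print(k,len(s),np.percentile(s,[5,50,95],axis=0).round(3).tolist() if len(s) else "")
E
```

```text
time: 16.0
position: [0.4487, 0.0006, 0.0949]
tool_rot: [-3.138, -0.141, -0.001]
ft_force: [-0.4, -0.0, -0.2]
grip_width: 0.395
grip_force: 20.0
time: 17.0
position: [0.4491, 0.0005, 0.1966]
tool_rot: [-3.138, -0.141, -0.004]
ft_force: [1.0, 0.2, 0.2]
grip_width: 0.968
grip_force: 0.0
time: 17.5
position: [0.4478, 0.0004, 0.1937]
tool_rot: [3.138, 0.141, -0.002]
ft_force: [0.2, -0.4, 1.0]
grip_width: 0.998
grip_force: 0.0
red 196 [[-0.164, -0.026, 0.06], [-0.152, -0.016, 0.07], [-0.139, -0.001, 0.075]]
blue 52 [[-0.127, -0.023, 0.078], [-0.118, -0.016, 0.081], [-0.107, -0.01, 0.084]]
```

View pics/s4.png

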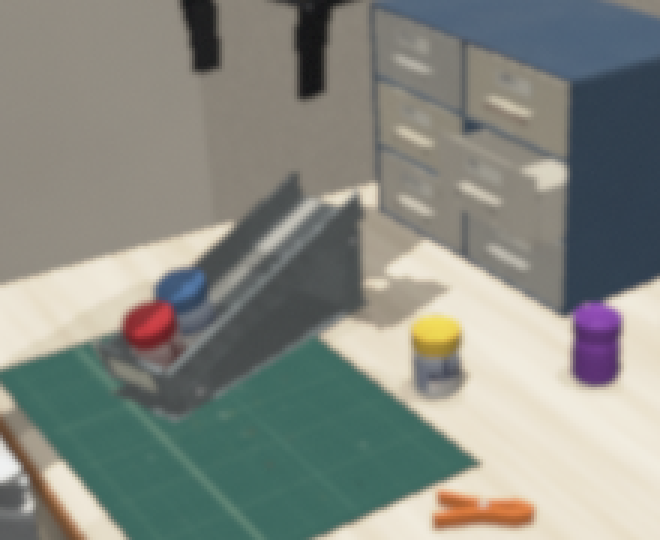

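The blue jar at (182,295) stands right behind the red one at (150,330). Their measured cap positions fit the expected rest poses, and the gripper is clear, so I'm handing in.

```bash
python3 -c "
from bench import ctrl
print(ctrl.close_job())"
```

```text
the job is handed in; nothing more can be done
None
```

I handed the job in at about 17.6 s of the 56 s allowed. The red jar stands at the stop with the blue one upright right behind it, the yellow jar was left alone, and the gripper is clear; the hand-in returned no verdict.

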